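# Make up the plating kit and the weighing kit

## Task

Make up two kits from the stock standing in the middle of the bench: into the long tray with three pockets go the petri dish, the roll of sealing film and the small vial, and into the short tray with two pockets go the white screw-lid jar and the 100 g check weight. Seat each thing upright and fully down in the foam pocket cut to its size, and let go of it; leave the glass beaker and the conical flask where they stand.

Things in the scene. Friction and masses are not known exactly. Their poses are not given: they have to be found in the camera images.
- plating_tray: Long tray, 100 x 216 mm, white shell, dark foam with 3 round pockets in a row; fixed. Origin: centre of underside, z up, y along its length. Foam top z = 21 mm. Pockets at x = 0 (floors grey or white): dish y = +57 mm, 67 mm across, 5 mm deep (floor z = 16 mm); film roll y = -17 mm, 65 mm across; vial y = -77 mm, 25 mm across; these two 15 mm deep (floor z = 6 mm).
- weighing_tray: Short tray of the same make, 106 x 160 mm, with 2 round pockets; fixed. Origin: centre of underside, z up, y along its length. Foam top at z = 21 mm (rim 1.5 mm lower). Pockets at x = 0: jar y = +26 mm, 73 mm across; check weight y = -50 mm, 29 mm across; both 15 mm deep (floor z = 6 mm).
- dish: Petri dish with its lid on (one rigid piece), clear white plastic, 60 mm across, 16 mm high. Origin at the centre of its underside, z up. In its pocket 11 mm of it stand above the foam: grip it by the upper part of its rim. All five things stand upright on the bench at the start.
- film: Roll of sealing film on a card core, standing on end: white cylinder 58 mm across, 50 mm high. Origin at the centre of its underside, z up.
- vial: Small glass vial with a black cap, 18 mm across, 44 mm high. Origin at the centre of its underside, z up.
- jar: White wide-mouth plastic jar with a screw lid and a paper label, 66 mm across, 83 mm high. Origin at the centre of its underside, z up. Next to the check weight in its tray it is the tall neighbour.
- weight: 100 g metal check weight: cylinder 22 mm across with a narrower knob on top, 44 mm high in all (to the fingers it is 22 mm across over its whole height). Origin at the centre of its underside, z up.
- beaker: Empty glass beaker, 52 mm across, 60 mm high, among the stock; it stays where it stands. Origin at the centre of its underside, z up.
- flask: Empty conical glass flask, 63 mm across its foot, narrow neck, 103 mm high, among the stock; it stays where it stands. Origin at the centre of its underside, z up.
There are look-alikes about, which are no part of the job. Leave any black or orange look-alike of the dish alone.

How it is judged:
By the outcome, as a careful person would: the job done as asked, in the order asked, and still so for the second after the job is handed in, with the robot touching nothing.
It also fails if it takes over 115 s, if anything falls off the work surface, if the arm or the gripper's body presses on something with over 40 N, if the wrist force passes 120 N, or if a joint passes its speed limit or range.

## Robot

A 6-joint arm with a two-finger parallel gripper is mounted at the origin on a cart in front of the work surface, level with it; the furniture and walls round the work are solid. World frame = base frame: x ahead of the robot, y to its left, z up, the work surface at z = 0. Lengths are in m, angles in degrees, forces in N, time in s.
With the tool pointing down it reaches from about 0.25 to 0.725 m from the base axis. Payload 9.7 kg.
Tool frame: the origin (TCP) lies on the mounting face of the last link; the fingertips stand 173 mm ahead of it and the grasp point (between the pads) lies 155 mm ahead of it; z points along the fingers, y is the line along which they close (so a half turn about z gives the same grasp; the last joint's range is limited). The gripper opens to 85 mm and grips with 20 to 120 N. Pads are 22 mm wide; open, the fingers measure 114 mm over their backs; the gripper's body (76 mm by 85 mm) begins 54 mm behind the grasp point. The pads swing forward as they close: fully open they stand 13 mm farther back than shut.
Start: joints at [-72.479, 4.979, 10.078, 95.1, 0, 90], TCP at [0.166, -0.524, 0.405] pointing down, gripper open.
Joint ranges: [-179.16, 179.16], [-48.56, 103.87], [-65.8, 70.77], [-126.05, 130.52], [-82.76, 87.17], [-180, 180]. Speed limits (degrees/s): [127.2, 127.2, 147.25, 180, 180, 180].

## Interface

Orientations are given as [roll, pitch, yaw] about the fixed x, y, z axes, in that order (R = Rz(yaw) Ry(pitch) Rx(roll)).
In Python, from workcell import bot, camera, camera_model, outline_of, pinpoint gives the robot as it stands.
- The arm moves only by the tool move_arm, never from a script. Its arguments are lists of equal length, an entry for each row: "jaw": the closure, from 0 (fully open) to 1 (shut); "delta_pos": the shift along the world's x, y, z in m, a list of three; "yaw": the turn about the world's z in rad. In form: {"jaw": [jaw, ...], "delta_pos": [[dx, dy, dz], ...], "yaw": [yaw, ...]}. A call has 1 to 10 rows; each row shifts and turns the commanded pose from where the row before left it; what a row does not reach is not made up. A row lasts 1/12 s, in which the tool goes at most 41.7 mm and 7.16 degrees, less where a joint would pass 70% of its speed; a pose out of reach is approached as far as the arm can. A call with a gripper value outside its range is refused whole. The fingers move at their own pace and stop on an object; "force" is the grip in N (left out, the last holds). Time passes only in rows, so rows that do not move let the fingers close. It gives the time, the measured TCP pose, the force, the opening and the grip force at its end, in the units of the state.
- bot.get_obs(): the state, without advancing time (a new reading comes with each control period).
- camera(name): name is "scene" or "top" or "wrist"; returns the picture (420x560x3 uint8, red, green, blue); there is no depth.
- camera_model(name): a dict with "fx", "fy", "cx", "cy" (pixels), "R" (3x3) and "t" (3): a world point X has camera coordinates R X + t. Camera axes: x right, y down, z forward; pixel columns grow to the right and rows downward; lengths in m; the calibration is good to about 2 mm. A picture is of the moment at which its call begins: read the wrist's pose just before it. camera_model takes no time and is no camera call; for the wrist camera it gives the pose at the moment of the call.
- bot.job_done(): hands the job in; it is judged then, once.
Trained networks look in the newest picture that a camera, given by its name, has taken for a name from the list of things; names that differ only in an ending like _2 or _b are one class to them, and where a whole thing is asked for, a point or a joint stands for the part that bears it (a point fixed in the world has none). Each returns a list of dicts, best first, with "confidence" (0 to 1); they miss things now and then, are a little off and sometimes report something else, mostly with a low value. They report only what shows in the picture. A call takes as long as a camera call. They do not tell look-alikes from the thing itself.
- outline_of(camera, thing): "mask" (420x560 bool, what is visible of it) and "xy" ([column, row] in pixels, amid what is visible of it).
- pinpoint(camera, thing): "xy" ([column, row] in pixels: a listed point, or the origin of a listed thing).
The state is a dict: "time": time; "q": joint angles; "qd": joint speeds; "joint_efforts": joint torques, N m; "ee_pos": TCP position; "tcp_rot": TCP orientation; "wrist_force": force on the tool from outside, world axes, zero at the start; "torque": the same for the moment, N m; "opening": finger opening in m; "grasp_force": force on a finger pad.
Only numpy, scipy, OpenCV 4.12 (cv2) and the standard library are available. Lean on these libraries where they do the work, as an engineer would, in place of code of your own. Each camera call takes 0.05 s, during which the arm holds its last target. There are 200 camera calls.

## Working session

There is one attempt and no reset: what is moved stays moved. The work goes in short steps, Python scripts to look and compute and a tool call to move; the robot and the scene stay as the last step left them, time stands still between calls to the robot, and variables do not carry over. Pictures are saved under pics/ and viewed, at most 14 in all, crops included, and the job is handed in when it is done.

Besides the shell and the picture viewer there is one more tool, called after "Call:" as name([rows], argument=value, ...), one row to a line, values as JSON. move_arm: Moves the arm, as the interface text tells. Its arguments: {"type":"object","properties":{"jaw":{"type":"array"},"delta_pos":{"type":"array"},"yaw":{"type":"array"},"force":{"type":"number"}},"required":["jaw","delta_pos","yaw"]}

```bash
mkdir -p pics; ls; python3 - <<'E'
from workcell import bot,camera,camera_model
import cv2
for n in("scene","top"):
    im=camera(n); cv2.imwrite(f"pics/{n}0.png",im[:,:,::-1])
    m=camera_model(n); print(n,m["fx"],m["R"],m["t"])
o=bot.get_obs(); print(o)
E
```

```text
pics
scene 391.8137640774414 [[-0.75386931 -0.65695316 -0.00967537]
 [-0.27773575  0.33198488 -0.9014704 ]
 [ 0.5954359  -0.67690367 -0.4327326 ]] [0.40281199 0.19160009 0.63387824]
top 545.6490206106145 [[-0.00922941 -0.99992864  0.00758473]
 [-0.99051934  0.00810236 -0.13713417]
 [ 0.13706293 -0.00877849 -0.99052344]] [0.01158202 0.55876013 1.59126901]
{'time': 0.1, 'q': array([-7.24783831e+01,  5.00959569e+00,  1.00398242e+01,  9.51010498e+01,
       -7.19283401e-04,  8.99994738e+01]), 'qd': array([-0.09998746,  0.04200945,  0.12639043, -0.05865202, -0.04068501,
       -0.00021449]), 'joint_efforts': array([-8.65132024e-04, -5.21560764e+01,  4.65652907e+01,  1.59315375e-02,
       -9.73678823e-06, -5.97457444e-06]), 'ee_pos': array([ 0.1655861 , -0.52448659,  0.40404548]), 'tcp_rot': array([-1.79929179e+02,  7.18632427e-04,  1.75221440e+01]), 'wrist_force': array([1.56655901, 0.1073979 , 0.33245806]), 'torque': array([ 0.02815482, -0.01032991, -0.04094089]), 'grasp_force': 0.0, 'opening': 0.08537834703727831}
```

View pics/top0.png

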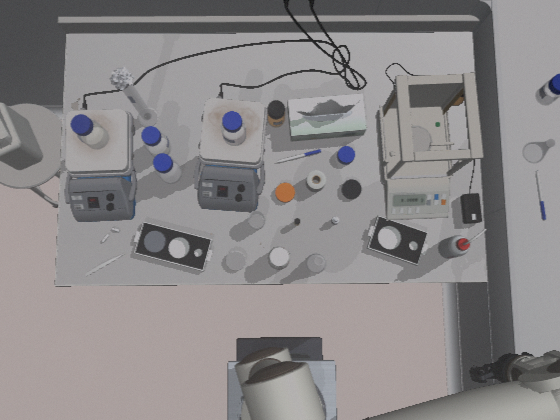

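View pics/scene0.png

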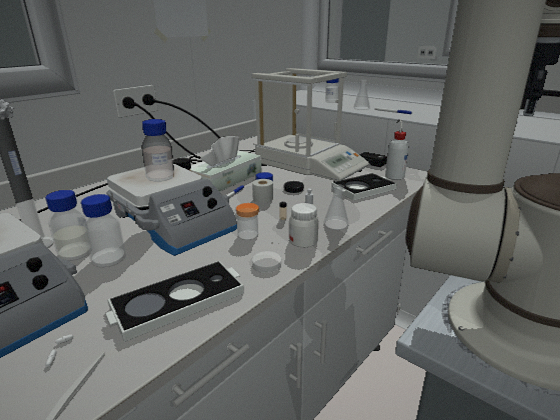

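```bash
cat > h.py <<'E'
import numpy as np, cv2
from workcell import bot,camera,camera_model,outline_of,pinpoint
def ray(n,xy,z,m=None):
    m=m or camera_model(n); R=np.array(m["R"]);t=np.array(m["t"])
    d=R.T@np.array([(xy[0]-m["cx"])/m["fx"],(xy[1]-m["cy"])/m["fy"],1]); c=-R.T@t
    return c+d*(z-c[2])/d[2]
def proj(n,X,m=None):
    m=m or camera_model(n); p=np.array(m["R"])@X+m["t"]
    return np.array([m["fx"]*p[0]/p[2]+m["cx"],m["fy"]*p[1]/p[2]+m["cy"]])
E
python3 - <<'E'
from h import *
im=camera("top"); camera("scene")
for n in "dish film vial jar weight beaker flask plating_tray weighing_tray".split():
  for c in("top","scene"):
    for f in pinpoint(c,n)[:3]: print(n,c,np.round(f["xy"],1),round(f["confidence"],2),np.round(ray(c,f["xy"],0)[:2],4))
cv2.imwrite("pics/top1.png",cv2.resize(im[140:280,120:440,::-1],None,fx=2.5,fy=2.5,interpolation=cv2.INTER_CUBIC))
E
```

```text
dish top [282.9 193.9] 0.72 [ 0.6528 -0.0101]
dish top [233.4 262.4] 0.55 [0.4432 0.1419]
dish top [333.5 224.2] 0.39 [ 0.5573 -0.1639]
dish scene [267.8 264.8] 0.66 [0.4458 0.1329]
dish scene [289.1 186.1] 0.45 [ 0.6872 -0.2281]
dish scene [245.7 215.9] 0.44 [0.6429 0.0019]
film top [314.5 184.1] 0.68 [ 0.6828 -0.1081]
film scene [265.4 197.3] 0.58 [ 0.6851 -0.119 ]
vial top [297.3 221.2] 0.36 [ 0.5675 -0.0533]
vial scene [282.4 214.2] 0.68 [ 0.5765 -0.0668]
vial scene [333.8 224. ] 0.31 [ 0.4432 -0.1066]
jar top [278.4 259.6] 0.86 [0.4505 0.0056]
jar scene [305.1 239.6] 0.89 [0.4504 0.0005]
weight top [330.2 221.2] 0.37 [ 0.5667 -0.154 ]
weight scene [306.1 199.5] 0.61 [ 0.5863 -0.1813]
weight scene [365.3 186.6] 0.49 [ 0.5069 -0.3725]
beaker top [258.2 221.6] 0.51 [0.5672 0.0663]
beaker scene [246.4 235.3] 0.77 [0.5684 0.0734]
flask top [318.8 264. ] 0.88 [ 0.4361 -0.1165]
flask top [176.9 245.3] 0.18 [0.4966 0.3134]
flask scene [332.4 223.8] 0.97 [ 0.4465 -0.1053]
plating_tray top [176.4 246.2] 0.79 [0.4939 0.3149]
plating_tray scene [177.1 300.2] 0.74 [0.4937 0.3238]
weighing_tray top [395.4 240.6] 0.87 [ 0.5053 -0.3516]
weighing_tray scene [365.9 187.3] 0.7 [ 0.5027 -0.3687]
```

View pics/top1.png

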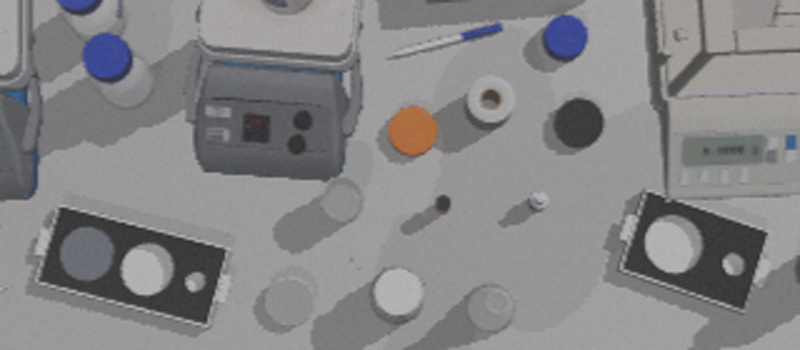

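```bash
python3 - <<'E'
from h import *
m=camera_model("wrist"); R=np.array(m["R"]);t=np.array(m["t"]);o=bot.get_obs()
from scipy.spatial.transform import Rotation as Ro
T=Ro.from_euler("xyz",o["tcp_rot"],degrees=True).as_matrix()
print(m["fx"],m["cx"],m["cy"],"cam in tool",T.T@(-R.T@t-o["ee_pos"]),"fwd in tool",T.T@R.T)
def g(x,y): return [120+x/2.5,140+y/2.5]
for a,(x,y),z in [("dishP",(86,253),.016),("filmP",(147,268),.006),("vialP",(195,282),.006),("jarP",(672,244),.006),("wP",(733,264),.006),("dish",(288,299),.016),("film",(491,99),.05),("vial",(442,203),.044),("weight",(538,201),.044),("jar",(397,292),.083),("flask",(490,307),.05),("orange",(413,131),.02),("black",(579,122),.02)]:
  print(a,np.round(ray("top",g(x,y),z),4))
E
```

```text
375.52083543320947 277.8506716710129 206.48302058213122 cam in tool [ 7.49228318e-02 -7.94923400e-05  3.13228685e-02] fwd in tool [[-7.37617005e-05 -9.55726567e-01 -2.94256222e-01]
 [ 9.99999795e-01  1.16452134e-04 -6.28901176e-04]
 [ 6.35324327e-04 -2.94256208e-01  9.55726363e-01]]
dishP [0.508  0.3784 0.016 ]
filmP [0.4902 0.3065 0.006 ]
vialP [0.4727 0.2483 0.006 ]
jarP [ 0.5141 -0.3305  0.006 ]
wP [ 0.489  -0.4038  0.006 ]
dish [0.4505 0.1353 0.016 ]
film [ 0.686  -0.1101  0.05  ]
vial [ 0.5613 -0.0498  0.044 ]
weight [ 0.5628 -0.1643  0.044 ]
jar [0.4528 0.0052 0.083 ]
flask [ 0.4367 -0.1042  0.05  ]
orange [ 0.6535 -0.0168  0.02  ]
black [ 0.6631 -0.2195  0.02  ]
```

Call:
move_arm([
  [0.033,0.018,0],
  [0.033,0.018,0],
  [0.033,0.018,0],
  [0.033,0.018,0],
  [0.033,0.018,0],
  [0.033,0.018,0],
  [0.033,0.018,0],
  [0.033,0.018,0],
  [0.033,0.018,0],
  [0.033,0.018,0],
], jaw=[0,0,0,0,0,0,0,0,0,0], yaw=[0.1,0.1,0.1,0.1,0.1,0.1,0.1,0.1,0.1,0.1])

```text
time: 1.93
ee_pos: [0.497, -0.3432, 0.4048]
tcp_rot: [180.0, 0.0, 75.1]
wrist_force: [-0.0, -0.5, -0.1]
opening: 0.0854
grasp_force: 0.0
```

```bash
cat >> h.py <<'E'
def shot(name):
    o=bot.get_obs(); m=camera_model("wrist"); im=camera("wrist"); cv2.imwrite(f"pics/{name}.png",im[:,:,::-1]); 
    print("t",round(o["time"],2),"tcp",np.round(o["ee_pos"],4),"rot",np.round(o["tcp_rot"],2),"open",round(o["opening"],4)); return im,m,o
def ell(im,m,guess,r,z,white=None):
    """refine a round feature near world guess at height z: contours whose size matches r"""
    p=proj("wrist",np.r_[guess,z],m); g=cv2.cvtColor(im,cv2.COLOR_RGB2GRAY)
    rp=r*m["fx"]/(np.array(m["R"])@np.r_[guess,z]+m["t"])[2]; best=[]
    for th in range(30,245,6):
        for inv in(0,1):
            _,b=cv2.threshold(g,th,255,inv)
            for c in cv2.findContours(b,cv2.RETR_LIST,cv2.CHAIN_APPROX_NONE)[0]:
                if len(c)<20: continue
                e=cv2.fitEllipse(cv2.convexHull(c)) if len(cv2.convexHull(c))>5 else None
                if e is None: continue
                if np.hypot(e[0][0]-p[0],e[0][1]-p[1])<25 and .8*rp*2<e[1][1]<1.15*rp*2 and e[1][0]>.75*e[1][1]:
                    best.append([*ray("wrist",e[0],z,m)[:2],e[1][1]/2/rp])
    best=np.array(best); return (np.round(np.median(best,0),4),np.round(best.std(0),4),len(best)) if len(best) else None
E
python3 - <<'E'
from h import *
im,m,o=shot("w1")
print(ell(im,m,[.514,-.3305],.0365,.021),ell(im,m,[.489,-.4038],.0145,.021))
E
```

```text
t 1.93 tcp [ 0.497  -0.3432  0.4048] rot [1.7998e+02 1.0000e-02 7.5100e+01] open 0.0854
(array([ 0.5133, -0.3264,  0.9727]), array([0.0013, 0.0023, 0.0345]), 54) (array([ 0.4881, -0.3977,  0.9728]), array([0.0001, 0.0005, 0.0431]), 42)
```

View pics/w1.png

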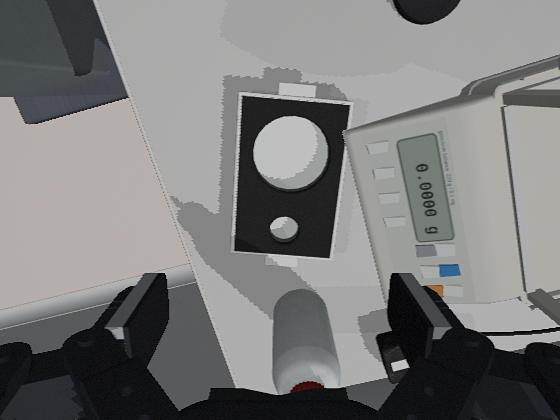

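```bash
cat >> h.py <<'E'
def tray(im,m,guess,z=.021,half=.14,thr=70,name="rect"):
    s=4000; n=int(2*half*s); 
    # pixel (u,v) of the rectified map: x=guess0-half+v/s , y=guess1-half+u/s
    W=[[guess[0]-half+v,guess[1]-half+u,z] for u,v in((0,0),(2*half,0),(2*half,2*half),(0,2*half))]
    src=np.float32([proj("wrist",np.array(w),m) for w in W]); dst=np.float32([[0,0],[n,0],[n,n],[0,n]])
    w=cv2.warpPerspective(im,cv2.getPerspectiveTransform(src,dst),(n,n),borderValue=(255,255,255))
    g=cv2.cvtColor(w,cv2.COLOR_RGB2GRAY); b=(g<thr).astype(np.uint8)
    b=cv2.morphologyEx(b,cv2.MORPH_OPEN,np.ones((13,13)))
    c0=[n/2,n/2]; cs=cv2.findContours(b,cv2.RETR_CCOMP,cv2.CHAIN_APPROX_NONE)
    cs=[c for c in cs[0] if cv2.contourArea(c)>.004*s*s]
    c=min(cs,key=lambda c:np.linalg.norm(np.array(cv2.minAreaRect(c)[0])-c0))
    (u,v),(a,bb),ang=cv2.minAreaRect(c); P=cv2.boxPoints(((u,v),(a,bb),ang))
    cv2.drawContours(w,[P.astype(int)],-1,(255,0,0),2); cv2.imwrite(f"pics/{name}.png",w[:,:,::-1][::2,::2])
    e=max(((P[1]-P[0]),(P[2]-P[1])),key=np.linalg.norm); e=e[::-1]/np.linalg.norm(e); e=e*np.sign(e[1]) # world (x,y)
    ctr=np.array([guess[0]-half+v/s,guess[1]-half+u/s]); print(name,"centre",np.round(ctr,4),"size",a/s,bb/s,"ydir",np.round(e,4),"deg",np.degrees(np.arctan2(-e[0],e[1])))
    return ctr,e
E
python3 - <<'E'
from h import *
im=cv2.imread("pics/w1.png")[:,:,::-1].copy(); m=camera_model("wrist")
c,e=tray(im,m,[.505,-.352])
print("jar",c+.026*e,"weight",c-.05*e)
E
```

```text
rect centre [ 0.5094 -0.35  ] size 0.15136297607421875 0.09718429565429687 ydir [0.3252 0.9457] deg -18.976736
jar [ 0.51789913 -0.32539245] weight [ 0.49318512 -0.39726191]
```

View pics/rect.png

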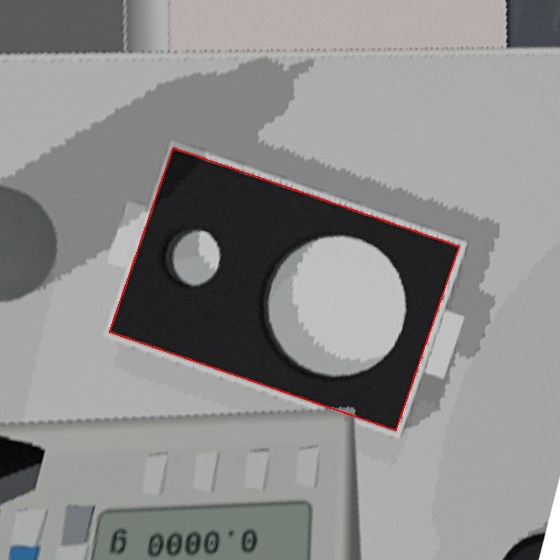

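Call:
move_arm([
  [0.008,0.033,0],
  [0.008,0.033,0],
  [0.008,0.033,0],
  [0.008,0.033,0],
  [0.008,0.033,0],
  [0.008,0.033,0],
  [0.008,0.033,0],
  [0,0,0],
], jaw=[0,0,0,0,0,0,0,0], yaw=[0,0,0,0,0,0,0,0])

```text
time: 2.65
ee_pos: [0.5524, -0.109, 0.4047]
tcp_rot: [180.0, -0.1, 75.0]
wrist_force: [0.7, 0.3, -0.9]
opening: 0.0856
grasp_force: 0.0
```

```bash
python3 - <<'E'
from h import *
im,m,o=shot("w2")
for n,p,r,z in [("jar",(.453,.005),.033,.083),("film",(.684,-.11),.029,.05),("vial",(.563,-.05),.009,.044),("weight",(.564,-.164),.011,.044),("dish",(.446,.137),.03,.016)]:
    f=[(np.round(ray("wrist",q["xy"],0,m)[:2],4),round(q["confidence"],2)) for q in pinpoint("wrist",n)[:2]]
    h=[]
    for q in outline_of("wrist",n)[:1]:
        ys,xs=np.nonzero(q["mask"]); h=(xs.min(),xs.max(),ys.min(),ys.max())
    print(n,f,h,ell(im,m,p,r,z))
E
```

```text
t 2.65 tcp [ 0.5524 -0.109   0.4047] rot [ 1.800e+02 -8.000e-02  7.504e+01] open 0.0856
jar [(array([0.4551, 0.004 ]), 0.56)] (np.int64(70), np.int64(178), np.int64(36), np.int64(120)) (array([0.4543, 0.0051, 0.8948]), array([0.0055, 0.0024, 0.0662]), 13)
film [(array([ 0.6863, -0.1107]), 0.72)] (np.int64(380), np.int64(462), np.int64(105), np.int64(173)) (array([ 0.6745, -0.1008,  1.038 ]), array([0.0061, 0.0035, 0.0584]), 22)
vial [(array([ 0.5563, -0.0522]), 0.6)] (np.int64(247), np.int64(346), np.int64(314), np.int64(394)) (array([ 0.5615, -0.0498,  1.0344]), array([0.0001, 0.0001, 0.0533]), 27)
weight [(array([ 0.5679, -0.1684]), 0.61)] (np.int64(294), np.int64(317), np.int64(209), np.int64(236)) (array([ 0.5663, -0.1511,  0.9106]), array([0.0009, 0.005 , 0.0577]), 18)
dish [(array([ 0.667 , -0.2163]), 0.73), (array([ 0.6555, -0.0111]), 0.72)] (np.int64(328), np.int64(396), np.int64(5), np.int64(78)) None
```

View pics/w2.png

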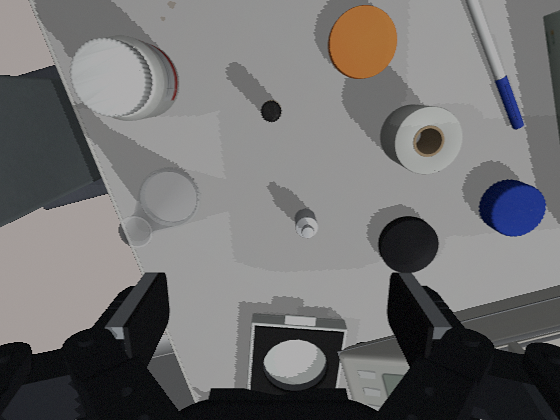

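Call:
move_arm([
  [-0.013,0.03,-0.01],
  [-0.013,0.03,-0.01],
  [-0.013,0.03,-0.01],
  [-0.013,0.03,-0.015],
  [-0.013,0.03,-0.015],
  [-0.013,0.03,-0.015],
  [-0.013,0.03,-0.015],
  [-0.013,0.03,-0.015],
  [0,0,0],
], jaw=[0,0,0,0,0,0,0,0,0], yaw=[0,0,0,0,0,0,0,0,0])

```text
time: 3.95
ee_pos: [0.4453, 0.1296, 0.297]
tcp_rot: [-179.8, 0.0, 75.0]
wrist_force: [-0.8, -1.6, -0.7]
opening: 0.0852
grasp_force: 0.0
```

```bash
python3 - <<'E'
from h import *
im,m,o=shot("w3")
n,p,r,z=("dish",(.446,.137),.03,.016)
print([(np.round(ray("wrist",q["xy"],0,m)[:2],4),round(q["confidence"],2)) for q in pinpoint("wrist",n)[:2]],ell(im,m,p,r,z))
for q in outline_of("wrist",n)[:2]:
    c=max(cv2.findContours(q["mask"].astype(np.uint8),0,1)[0],key=cv2.contourArea); e=cv2.fitEllipse(c); print(e,ray("wrist",e[0],.008,m))
E
```

```text
t 3.95 tcp [0.4453 0.1296 0.297 ] rot [-1.7978e+02  5.0000e-02  7.5010e+01] open 0.0852
[(array([0.4469, 0.1363]), 0.94)] (array([0.4435, 0.1505, 1.1273]), array([0.0002, 0.0004, 0.0077]), 5)
((281.253662109375, 193.12205505371094), (84.55864715576172, 85.46991729736328), 86.84647369384766) [0.44771729 0.13471963 0.008     ]
```

View pics/w3.png

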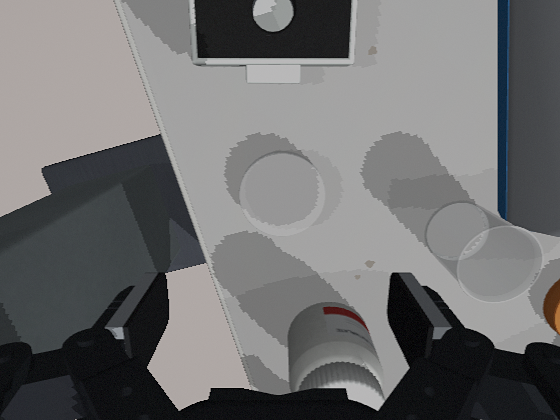

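Call:
move_arm([
  [0.002,0.0055,-0.03],
  [0,0,-0.03],
  [0,0,-0.03],
  [0,0,-0.017],
  [0,0,-0.007],
  [0,0,0],
], jaw=[0.12,0.12,0.12,0.12,0.12,0.12], yaw=[0,0,0,0,0,0], force=30)

```text
time: 4.6
ee_pos: [0.4498, 0.131, 0.1848]
tcp_rot: [-179.9, 0.1, 74.7]
wrist_force: [0.2, 0.0, 0.6]
opening: 0.075
grasp_force: 0.0
```

Call:
move_arm([
  [0,0,-0.004],
  [0,0,-0.004],
  [0,0,0],
], jaw=[0.12,0.12,0.12], yaw=[0,0,0])

```text
time: 4.85
ee_pos: [0.45, 0.1319, 0.1782]
tcp_rot: [179.9, -0.0, 74.8]
wrist_force: [0.5, -0.2, -0.5]
opening: 0.0749
grasp_force: 0.0
```

```bash
python3 - <<'E'
from h import *
im,m,o=shot("w4"); print(o["wrist_force"])
E
```

```text
t 4.85 tcp [0.45   0.1319 0.1782] rot [ 1.7994e+02 -3.0000e-02  7.4790e+01] open 0.0749
[ 0.51243026 -0.15323439 -0.49313785]
```

View pics/w4.png

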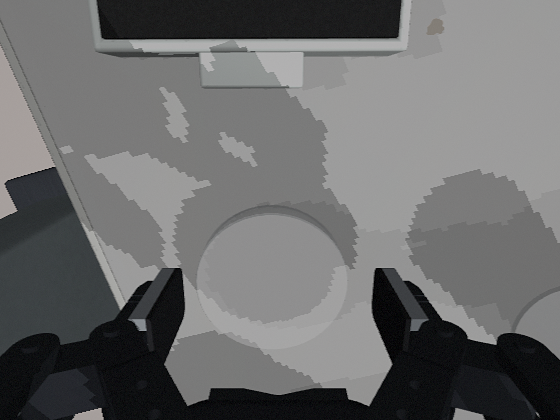

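```bash
python3 - <<'E'
from h import *
im,m,o=shot("w5")
print(o["ee_pos"],[(np.round(ray("wrist",q["xy"],0,m)[:2],4)) for q in pinpoint("wrist","dish")[:1]])
q=outline_of("wrist","dish")[0]
c=max(cv2.findContours(q["mask"].astype(np.uint8),0,1)[0],key=cv2.contourArea); e=cv2.fitEllipse(c); print(e,ray("wrist",e[0],.008,m))
for d in (.15,.155,.16,.165,.17,.173): print(d,proj("wrist",np.array(o["ee_pos"])-[0,0,d],m))
E
```

```text
t 4.9 tcp [0.4499 0.132  0.1784] rot [ 1.7994e+02 -3.0000e-02  7.4810e+01] open 0.0751
[0.44992509 0.13196472 0.17837297] [array([0.4465, 0.1351])]
((271.2814636230469, 277.2853088378906), (143.42340087890625, 149.33621215820312), 92.43794250488281) [0.44779065 0.13455687 0.008     ]
0.15 [277.96335341 308.85532374]
0.155 [277.95797749 301.44466946]
0.16 [277.95295592 294.52247388]
0.165 [277.94825477 288.04198411]
0.17 [277.94384433 281.9622294 ]
0.173 [277.94132659 278.49154812]
```

Call:
move_arm([
  [-0.001,0.003,-0.003],
  [0,0,-0.003],
  [0,0,0],
], jaw=[0.12,0.12,0.12], yaw=[0,0,0])

```text
time: 5.3
ee_pos: [0.4483, 0.1352, 0.1711]
tcp_rot: [-180.0, 0.0, 74.8]
wrist_force: [-0.5, -1.2, -0.5]
opening: 0.0749
grasp_force: 0.0
```

Call:
move_arm([
  [0,0,-0.003],
  [0,0,-0.002],
  [0,0,0],
], jaw=[0.12,0.12,0.12], yaw=[0,0,0])

```text
time: 5.55
ee_pos: [0.4484, 0.135, 0.1661]
tcp_rot: [-180.0, 0.0, 74.8]
wrist_force: [-0.1, -0.2, 0.2]
opening: 0.075
grasp_force: 0.0
```

Call:
move_arm([
  [0,0,0.004],
  [0,0,0.004],
  [0,0,0],
  [0,0,0],
  [0,0,0],
  [0,0,0],
  [0,0,0],
], jaw=[0.12,0.2,0.28,0.34,0.4,0.4,0.4], yaw=[0,0,0,0,0,0,0], force=30)

```text
time: 6.13
ee_pos: [0.4489, 0.1351, 0.1761]
tcp_rot: [179.9, -0.1, 74.8]
wrist_force: [-2.7, -0.8, 10.7]
opening: 0.0586
grasp_force: 30.2
```

Call:
move_arm([
  [0,0,0],
  [0,0,0.01],
], jaw=[0.4,0.4], yaw=[0,0])

```text
time: 6.3
ee_pos: [0.4482, 0.1349, 0.1841]
tcp_rot: [-179.9, 0.0, 74.8]
wrist_force: [0.3, 1.1, -0.8]
opening: 0.0582
grasp_force: 32.4
```

Call:
move_arm([
  [0,0,0.02],
  [0,0,0.02],
  [0,0,0],
], jaw=[0.4,0.4,0.4], yaw=[0,0,0])

```text
time: 6.55
ee_pos: [0.4495, 0.1353, 0.2289]
tcp_rot: [179.7, -0.2, 74.8]
wrist_force: [1.2, 1.1, 0.7]
opening: 0.0582
grasp_force: 32.4
```

```bash
python3 - <<'E'
from h import *
im,m,o=shot("w6")
E
```

```text
t 6.55 tcp [0.4495 0.1353 0.2289] rot [ 1.7974e+02 -1.6000e-01  7.4820e+01] open 0.0582
```

View pics/w6.png

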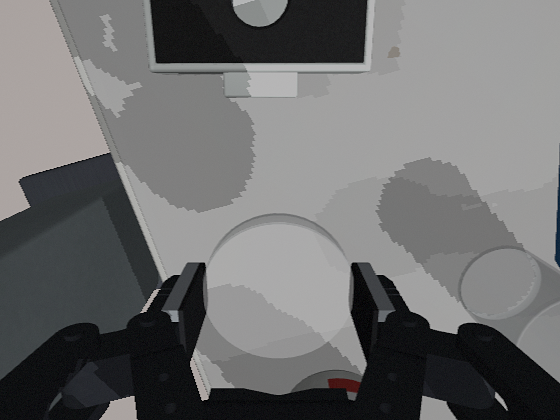

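Call:
move_arm([
  [0.005,0.02,0.028],
  [0.005,0.02,0.028],
  [0.005,0.02,0.028],
  [0.005,0.02,0.028],
  [0.005,0.02,0.028],
  [0.005,0.02,0.028],
  [0,0,0],
], jaw=[0.4,0.4,0.4,0.4,0.4,0.4,0.4], yaw=[0,0,0,0,0,0,0])

```text
time: 7.18
ee_pos: [0.4793, 0.2577, 0.3972]
tcp_rot: [179.8, -0.3, 74.9]
wrist_force: [1.7, 0.8, 1.3]
opening: 0.0584
grasp_force: 32.5
```

Call:
move_arm([
  [0,0,0],
  [0,0,0],
], jaw=[0.4,0.4], yaw=[0,0])

```text
time: 7.35
ee_pos: [0.4785, 0.255, 0.3914]
tcp_rot: [-179.9, 0.1, 74.8]
wrist_force: [-0.1, -0.1, -0.4]
opening: 0.0582
grasp_force: 32.5
```

```bash
python3 - <<'E'
from h import *
im,m,o=shot("w7")
c,e=tray(im,m,[.492,.313],name="rect2")
print("dish",c+.057*e,"film",c-.017*e,"vial",c-.077*e)
for q in outline_of("wrist","dish")[:2]:
    k=max(cv2.findContours(q["mask"].astype(np.uint8),0,1)[0],key=cv2.contourArea); f=cv2.fitEllipse(k); print(f,q["confidence"],[np.round(ray("wrist",f[0],o["ee_pos"][2]-d,m)-o["ee_pos"],4) for d in(.16,.17)])
E
```

```text
t 7.35 tcp [0.4785 0.255  0.3914] rot [-1.7993e+02  8.0000e-02  7.4840e+01] open 0.0582
rect2 centre [0.4888 0.3096] size 0.17966380310058594 0.09121701049804687 ydir [0.2589 0.9659] deg -15.00272
dish [0.50352727 0.3646092 ] film [0.48437127 0.29313159] vial [0.46883937 0.23517679]
((277.4480285644531, 285.9179992675781), (145.19790649414062, 150.72679138183594), 90.32249450683594) 0.75 [array([ 0.0004,  0.0034, -0.16  ]), array([-0.0011, -0.0019, -0.17  ])]
((312.1147766113281, 375.19329833984375), (33.64970397949219, 62.34574890136719), 84.22843170166016) 0.22 [array([ 0.0034, -0.0404, -0.16  ]), array([ 0.0022, -0.0492, -0.17  ])]
```

View pics/rect2.png

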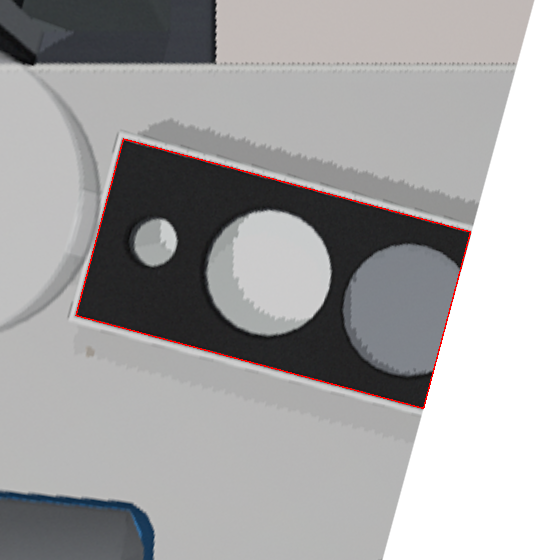

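Call:
move_arm([
  [0.0047,0.023,-0.02],
  [0.006,0.025,-0.026],
  [0.006,0.025,-0.026],
  [0.006,0.025,-0.026],
  [0.006,0.025,-0.026],
  [0,0,-0.03],
  [0,0,0],
  [0,0,0],
], jaw=[0.4,0.4,0.4,0.4,0.4,0.4,0.4,0.4], yaw=[0,0,0,0,0,0,0,0])

```text
time: 8.12
ee_pos: [0.5066, 0.377, 0.2366]
tcp_rot: [-179.8, 0.2, 74.8]
wrist_force: [-1.1, -1.0, 0.4]
opening: 0.0581
grasp_force: 32.5
```

```bash
python3 - <<'E'
from h import *
im,m,o=shot("w8"); print(o["ee_pos"])
for q in outline_of("wrist","dish")[:1]:
    k=max(cv2.findContours(q["mask"].astype(np.uint8),0,1)[0],key=cv2.contourArea); f=cv2.fitEllipse(k); print(f,q["confidence"],[np.round(ray("wrist",f[0],o["ee_pos"][2]-d,m)-o["ee_pos"],4) for d in(.16,.165,.17)])
E
```

```text
t 8.12 tcp [0.5066 0.377  0.2366] rot [-179.82    0.24   74.8 ] open 0.0581
[0.50656388 0.37695247 0.23659751]
((277.6452941894531, 285.79705810546875), (144.63108825683594, 150.88882446289062), 88.35152435302734) 0.77 [array([ 1.0e-04,  3.1e-03, -1.6e-01]), array([-0.0007,  0.0004, -0.165 ]), array([-0.0014, -0.0023, -0.17  ])]
```

Good alignment; lower.

Call:
move_arm([
  [0.001,0.001,-0.015],
  [0,0,-0.01],
  [0,0,-0.006],
  [0,0,-0.005],
  [0,0,-0.004],
  [0,0,0],
], jaw=[0.4,0.4,0.4,0.4,0.4,0.4], yaw=[0,0,0,0,0,0])

```text
time: 8.72
ee_pos: [0.5082, 0.3788, 0.1983]
tcp_rot: [-180.0, 0.0, 74.8]
wrist_force: [-0.6, 0.4, -0.4]
opening: 0.0585
grasp_force: 32.5
```

Call:
move_arm([
  [0,0,-0.003],
  [0,0,-0.002],
  [0,0,0],
], jaw=[0.4,0.4,0.4], yaw=[0,0,0])

```text
time: 8.97
ee_pos: [0.5082, 0.379, 0.1935]
tcp_rot: [-180.0, 0.0, 74.8]
wrist_force: [0.2, 0.3, -0.1]
opening: 0.0584
grasp_force: 32.5
```

Call:
move_arm([
  [0,0,-0.0015],
  [0,0,-0.0015],
  [0,0,0],
], jaw=[0.4,0.4,0.4], yaw=[0,0,0])

```text
time: 9.22
ee_pos: [0.5083, 0.3791, 0.1922]
tcp_rot: [180.0, -0.1, 74.8]
wrist_force: [-3.0, -2.5, 8.9]
opening: 0.0586
grasp_force: 33.4
```

Call:
move_arm([
  [0,0,-0.0015],
  [0,0,0],
], jaw=[0.4,0.4], yaw=[0,0])

```text
time: 9.38
ee_pos: [0.5082, 0.379, 0.1921]
tcp_rot: [179.9, -0.1, 74.8]
wrist_force: [-7.0, -4.7, 18.3]
opening: 0.0588
grasp_force: 34.2
```

Call:
move_arm([
  [0,0,0.001],
  [0,0,0],
  [0,0,0],
  [0,0,0],
  [0,0,0.02],
  [0,0,0.04],
  [0,0,0.04],
  [0,0,0],
], jaw=[0.3,0.2,0.1,0.05,0,0,0,0], yaw=[0,0,0,0,0,0,0,0])

```text
time: 10.05
ee_pos: [0.5091, 0.3796, 0.2986]
tcp_rot: [179.6, -0.5, 74.8]
wrist_force: [1.6, 1.3, 0.7]
opening: 0.0856
grasp_force: 0.0
```

```bash
python3 - <<'E'
from h import *
im,m,o=shot("w9"); print(o["ee_pos"])
for q in outline_of("wrist","dish")[:1]:
    k=max(cv2.findContours(q["mask"].astype(np.uint8),0,1)[0],key=cv2.contourArea); f=cv2.fitEllipse(k); print(f,q["confidence"],ray("wrist",f[0],.026,m))
E
```

```text
t 10.05 tcp [0.5091 0.3796 0.2986] rot [179.64  -0.46  74.82] open 0.0856
[0.50909143 0.37960647 0.29859202]
((274.3458557128906, 211.9624481201172), (88.08607482910156, 89.32600402832031), 79.1142807006836) 0.55 [0.50801758 0.37915502 0.026     ]
```

View pics/w9.png

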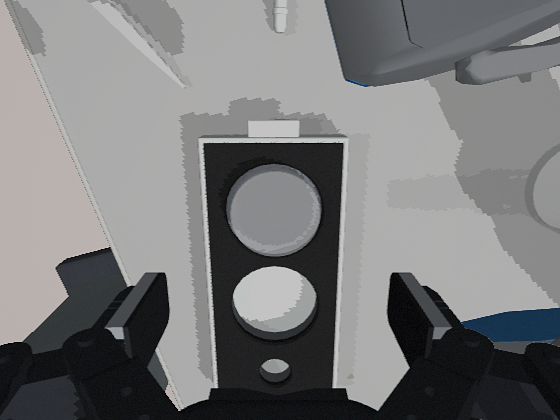

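Call:
move_arm([
  [0,-0.038,0.01],
  [0,-0.038,0.01],
  [0,-0.038,0.01],
  [0,-0.038,0.01],
  [0,-0.038,0.01],
  [0,-0.038,0.01],
  [0,-0.038,0],
  [0,-0.038,0],
  [0,-0.038,0],
  [0,-0.038,0],
], jaw=[0,0,0,0,0,0,0,0,0,0], yaw=[0,0,0,0,0,0,0,0,0,0])

```text
time: 10.98
ee_pos: [0.5077, -0.0027, 0.3487]
tcp_rot: [-179.9, 0.0, 74.8]
wrist_force: [1.5, -0.5, -0.9]
opening: 0.0854
grasp_force: 0.0
```

Call:
move_arm([
  [0.028,-0.018,-0.01],
  [0.03,-0.018,-0.01],
  [0.03,-0.018,-0.01],
  [0.03,-0.018,-0.01],
  [0.03,-0.018,-0.01],
  [0.027,-0.018,-0.01],
  [0,0,0],
  [0,0,0],
], jaw=[0,0,0,0,0,0,0,0], yaw=[0,0,0,0,0,0,0,0])

```text
time: 11.65
ee_pos: [0.6838, -0.1099, 0.2854]
tcp_rot: [-179.6, 0.0, 74.7]
wrist_force: [0.0, 0.7, 0.5]
opening: 0.0854
grasp_force: 0.0
```

```bash
cat >> h.py <<'E'
def find(m,n,h):
    for q in pinpoint("wrist",n)[:2]: print(n,"pin",np.round(ray("wrist",q["xy"],0,m)[:2],4),round(q["confidence"],2))
    for q in outline_of("wrist",n)[:2]:
        k=max(cv2.findContours(q["mask"].astype(np.uint8),0,1)[0],key=cv2.contourArea); f=cv2.fitEllipse(k); print("mask",np.round(f[0],1),np.round(f[1],1),round(q["confidence"],2),np.round(ray("wrist",f[0],h/2,m)[:2],4))
E
python3 - <<'E'
from h import *
im,m,o=shot("w10"); find(m,"film",.05); print(ell(im,m,[.686,-.11],.029,.05))
E
```

```text
t 11.65 tcp [ 0.6838 -0.1099  0.2854] rot [-1.7963e+02  4.0000e-02  7.4740e+01] open 0.0854
film pin [ 0.6854 -0.1087] 0.68
mask [283.1 215.3] [ 97.7 108.9] 0.83 [ 0.6848 -0.1117]
(array([ 0.6875, -0.1005,  0.9383]), array([0.0011, 0.0057, 0.062 ]), 16)
```

Call:
move_arm([
  [0.001,0,-0.03],
  [0,0,-0.03],
  [0,0,-0.025],
  [0,0,-0.013],
  [0,0,0],
  [0,0,0],
  [0,0,0],
  [0,0,0],
  [0,0,0],
  [0,0,0],
], jaw=[0,0,0,0,0,0.1,0.2,0.4,0.4,0.4], yaw=[0,0,0,0,0,0,0,0,0,0], force=40)

```text
time: 12.63
ee_pos: [0.6849, -0.109, 0.1951]
tcp_rot: [179.8, -0.0, 74.8]
wrist_force: [-0.1, 0.4, 7.2]
opening: 0.0568
grasp_force: 43.0
```

Call:
move_arm([
  [0,0,0],
  [0,0,0],
  [0,0,0],
], jaw=[0.4,0.4,0.4], yaw=[0,0,0])

```text
time: 12.88
ee_pos: [0.6849, -0.109, 0.195]
tcp_rot: [179.8, -0.0, 74.8]
wrist_force: [-0.9, 1.1, 7.0]
opening: 0.0569
grasp_force: 43.0
```

Call:
move_arm([
  [0,0,0.02],
  [0,0,0.04],
  [0,0,0.04],
  [-0.02,0.01,0.03],
  [-0.03,0.02,0.01],
  [-0.03,0.02,0],
  [-0.03,0.02,0],
  [-0.03,0.02,0],
  [-0.03,0.02,0],
  [-0.02,0.03,0],
], jaw=[0.4,0.4,0.4,0.4,0.4,0.4,0.4,0.4,0.4,0.4], yaw=[0,0,0,0,0,0,0,0,0,0])

```text
time: 13.72
ee_pos: [0.4919, 0.0309, 0.3334]
tcp_rot: [179.9, -0.0, 74.7]
wrist_force: [0.8, 0.2, -0.7]
opening: 0.0566
grasp_force: 43.5
```

Call:
move_arm([
  [0,0.038,0],
  [0,0.038,0],
  [0,0.038,0],
  [0,0.038,0],
  [0,0.038,0],
  [0,0.038,0],
  [0,0.03,0],
  [0,0,0],
  [0,0,0],
], jaw=[0.4,0.4,0.4,0.4,0.4,0.4,0.4,0.4,0.4], yaw=[0,0,0,0,0,0,0,0,0])

```text
time: 14.47
ee_pos: [0.4939, 0.2905, 0.3326]
tcp_rot: [180.0, -0.0, 75.0]
wrist_force: [-0.1, -0.7, -1.9]
opening: 0.0566
grasp_force: 43.6
```

```bash
python3 - <<'E'
from h import *
im,m,o=shot("w11"); 
for q in outline_of("wrist","film")[:1]:
    k=max(cv2.findContours(q["mask"].astype(np.uint8),0,1)[0],key=cv2.contourArea); f=cv2.fitEllipse(k); print(f,q["confidence"],[np.round(ray("wrist",f[0],o["ee_pos"][2]-d,m)-o["ee_pos"],4) for d in(.145,.17)])
E
```

```text
t 14.47 tcp [0.4939 0.2905 0.3326] rot [ 1.7998e+02 -1.0000e-02  7.4970e+01] open 0.0566
((277.5455627441406, 292.6355895996094), (159.47865295410156, 183.74366760253906), 0.6319038271903992) 0.81 [array([ 0.0023,  0.0092, -0.145 ]), array([-0.0015, -0.0047, -0.17  ])]
```

Call:
move_arm([
  [-0.006,0.0165,0],
  [0,0,-0.03],
  [0,0,-0.03],
  [0,0,-0.03],
  [0,0,0],
  [0,0,0],
], jaw=[0.4,0.4,0.4,0.4,0.4,0.4], yaw=[0,0,0,0,0,0])

```text
time: 15.07
ee_pos: [0.4881, 0.3042, 0.2419]
tcp_rot: [-179.9, 0.1, 74.7]
wrist_force: [-0.1, 1.0, -0.7]
opening: 0.057
grasp_force: 43.6
```

Call:
move_arm([
  [0,0,0],
], jaw=[0.4], yaw=[0])

```text
time: 15.15
ee_pos: [0.4889, 0.305, 0.2444]
tcp_rot: [179.9, -0.1, 74.8]
wrist_force: [0.0, 1.1, -0.6]
opening: 0.057
grasp_force: 43.6
```

Call:
move_arm([
  [-0.001,0.001,-0.01],
  [0,0,-0.01],
  [0,0,-0.008],
  [0,0,-0.006],
  [0,0,-0.004],
  [0,0,0],
], jaw=[0.4,0.4,0.4,0.4,0.4,0.4], yaw=[0,0,0,0,0,0])

```text
time: 15.65
ee_pos: [0.487, 0.3064, 0.2029]
tcp_rot: [-179.9, 0.1, 74.8]
wrist_force: [0.0, -0.5, -1.5]
opening: 0.0567
grasp_force: 43.6
```

Call:
move_arm([
  [0,0,-0.003],
  [0,0,-0.002],
  [0,0,0],
], jaw=[0.4,0.4,0.4], yaw=[0,0,0])

```text
time: 15.9
ee_pos: [0.4873, 0.3066, 0.201]
tcp_rot: [179.9, -0.1, 74.8]
wrist_force: [-5.1, -2.9, 10.3]
opening: 0.0573
grasp_force: 44.5
```

Call:
move_arm([
  [0,0,0.001],
  [0,0,0],
  [0,0,0],
  [0,0,0],
  [0,0,0.02],
  [0,0,0.04],
  [0,0,0.04],
  [0,0,0.02],
  [0,0,0],
], jaw=[0.3,0.2,0.1,0,0,0,0,0,0], yaw=[0,0,0,0,0,0,0,0,0])

```text
time: 16.65
ee_pos: [0.4879, 0.3069, 0.326]
tcp_rot: [179.7, -0.3, 74.8]
wrist_force: [0.6, -0.1, -0.2]
opening: 0.0853
grasp_force: 0.0
```

Call:
move_arm([
  [0.0075,-0.036,0],
  [0.0075,-0.036,0],
  [0.0075,-0.036,0],
  [0.0075,-0.036,0],
  [0.0075,-0.036,0],
  [0.0075,-0.036,0],
  [0.0075,-0.036,0],
  [0.0075,-0.036,0],
  [0.0075,-0.036,0],
  [0.0075,-0.036,0],
], jaw=[0,0,0,0,0,0,0,0,0,0], yaw=[0,0,0,0,0,0,0,0,0,0])

```text
time: 17.48
ee_pos: [0.5623, -0.0554, 0.3196]
tcp_rot: [-180.0, 0.0, 74.8]
wrist_force: [0.2, 0.6, -0.3]
opening: 0.0852
grasp_force: 0.0
```

Call:
move_arm([
  [0,0,0],
  [0,0,-0.02],
  [0,0,0],
], jaw=[0.3,0.3,0.3], yaw=[0,0,0])

```text
time: 17.73
ee_pos: [0.5618, -0.0542, 0.2966]
tcp_rot: [-179.7, 0.0, 74.7]
wrist_force: [-1.2, 1.1, -1.1]
opening: 0.0598
grasp_force: 0.0
```

```bash
python3 - <<'E'
from h import *
im,m,o=shot("w12"); find(m,"vial",.044); print(ell(im,m,[.5614,-.05],.009,.044)); find(m,"beaker",.06)
E
```

```text
t 17.73 tcp [ 0.5618 -0.0542  0.2966] rot [-1.7975e+02  4.0000e-02  7.4730e+01] open 0.0598
vial pin [ 0.5606 -0.0503] 0.9
mask [277.6 202.6] [27.9 41.8] 0.6 [ 0.561  -0.0509]
(array([ 0.562 , -0.0484,  1.0483]), array([0.0004, 0.0019, 0.0498]), 24)
beaker pin [0.5666 0.0729] 0.57
mask [227.9  22.6] [ 56.4 109.2] 0.9 [0.5625 0.062 ]
```

Call:
move_arm([
  [-0.0005,0.004,-0.03],
  [0,0,-0.03],
  [0,0,-0.025],
  [0,0,-0.01],
  [0,0,0],
  [0,0,0],
], jaw=[0.4,0.4,0.4,0.4,0.4,0.4], yaw=[0,0,0,0,0,0])

```text
time: 18.48
ee_pos: [0.562, -0.0493, 0.2062]
tcp_rot: [180.0, -0.0, 74.8]
wrist_force: [0.3, -0.8, 0.9]
opening: 0.051
grasp_force: 0.0
```

```bash
python3 - <<'E'
from h import *
im,m,o=shot("w13"); find(m,"vial",.044); print(ell(im,m,[.5614,-.05],.009,.044))
E
```

```text
t 18.48 tcp [ 0.562  -0.0493  0.2062] rot [179.97  -0.    74.84] open 0.051
vial pin [ 0.5603 -0.0501] 0.79
mask [277.1 274. ] [45.1 82.6] 0.66 [ 0.5606 -0.0528]
(array([ 0.5623, -0.0472,  1.082 ]), array([0.0001, 0.0001, 0.0246]), 27)
```

Call:
move_arm([
  [0,0,-0.008],
  [0,0,-0.005],
  [0,0,0],
  [0,0,0],
  [0,0,0],
  [0,0,0],
  [0,0,0],
  [0,0,0],
  [0,0,0],
  [0,0,0],
], jaw=[0.4,0.5,0.6,0.7,0.8,0.9,0.9,0.9,0.9,0.9], yaw=[0,0,0,0,0,0,0,0,0,0], force=30)

```text
time: 19.47
ee_pos: [0.5618, -0.0495, 0.1922]
tcp_rot: [180.0, -0.0, 74.8]
wrist_force: [-0.3, -0.1, -1.0]
opening: 0.0176
grasp_force: 29.6
```

Call:
move_arm([
  [0,0,0.02],
  [0,0,0.04],
  [0,0,0.035],
  [-0.01,0.028,0.03],
  [-0.013,0.038,0],
  [-0.013,0.038,0],
  [-0.013,0.038,0],
  [-0.013,0.038,0],
  [-0.013,0.038,0],
  [-0.013,0.038,0],
], jaw=[0.9,0.9,0.9,0.9,0.9,0.9,0.9,0.9,0.9,0.9], yaw=[0,0,0,0,0,0,0,0,0,0])

```text
time: 20.3
ee_pos: [0.4729, 0.2077, 0.3171]
tcp_rot: [180.0, -0.0, 74.8]
wrist_force: [1.1, 0.8, 0.5]
opening: 0.0172
grasp_force: 29.6
```

Call:
move_arm([
  [0,0.03,0],
  [0,0,0],
  [0,0,0],
  [0,0,0],
], jaw=[0.9,0.9,0.9,0.9], yaw=[0,0,0,0])

```text
time: 20.63
ee_pos: [0.4739, 0.236, 0.3167]
tcp_rot: [-180.0, 0.0, 74.8]
wrist_force: [0.7, -0.5, -0.2]
opening: 0.0176
grasp_force: 29.6
```

```bash
python3 - <<'E'
from h import *
im,m,o=shot("w14")
for q in outline_of("wrist","film")[:1]:
    k=max(cv2.findContours(q["mask"].astype(np.uint8),0,1)[0],key=cv2.contourArea); f=cv2.fitEllipse(k); print("film",f,q["confidence"],ray("wrist",f[0],.031,m))
for q in outline_of("wrist","vial")[:2]:
    ys,xs=np.nonzero(q["mask"]); print("vial",xs.min(),xs.max(),ys.min(),ys.max(),q["confidence"])
print("line of tool axis",[proj("wrist",o["ee_pos"]-[0,0,d],m).round(1) for d in(.148,.17,.192)])
E
```

```text
t 20.63 tcp [0.4739 0.236  0.3167] rot [-1.7999e+02  3.0000e-02  7.4850e+01] open 0.0176
film ((268.4200134277344, 93.6740951538086), (97.1369400024414, 100.88966369628906), 170.15821838378906) 0.78 [0.48685169 0.30842047 0.031     ]
vial 254 301 243 331 0.87
line of tool axis [array([278.4, 311.6]), array([278.4, 281.6]), array([278.3, 258.8])]
```

View pics/w14.png

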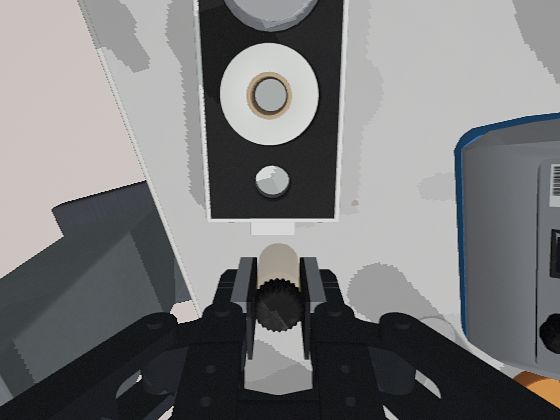

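```bash
python3 - <<'E'
from h import *
m=camera_model("wrist"); print(ray("wrist",(272,181.5),.015,m)); print(proj("wrist",np.array([.4725,.2486,.021]),m))
E
```

```text
[0.47271227 0.24712106 0.015     ]
[271.03798631 181.55973138]
```

Call:
move_arm([
  [-0.001,0.012,0],
  [0,0,-0.03],
  [0,0,-0.03],
  [0,0,-0.02],
  [0,0,0],
  [0,0,0],
], jaw=[0.9,0.9,0.9,0.9,0.9,0.9], yaw=[0,0,0,0,0,0])

```text
time: 21.28
ee_pos: [0.4728, 0.2478, 0.2364]
tcp_rot: [-179.9, 0.1, 74.8]
wrist_force: [0.3, 0.9, 0.1]
opening: 0.017
grasp_force: 29.6
```

Call:
move_arm([
  [0,0,-0.01],
  [0,0,-0.008],
  [0,0,-0.006],
  [0,0,-0.005],
  [0,0,0],
], jaw=[0.9,0.9,0.9,0.9,0.9], yaw=[0,0,0,0,0])

```text
time: 21.7
ee_pos: [0.4727, 0.248, 0.2068]
tcp_rot: [-179.9, 0.1, 74.8]
wrist_force: [-0.0, -0.6, -0.2]
opening: 0.0173
grasp_force: 29.6
```

Call:
move_arm([
  [0,0,-0.005],
  [0,0,-0.003],
  [0,0,-0.0015],
  [0,0,0],
], jaw=[0.9,0.9,0.9,0.9], yaw=[0,0,0,0])

```text
time: 22.03
ee_pos: [0.4729, 0.2482, 0.1983]
tcp_rot: [180.0, -0.0, 74.8]
wrist_force: [-0.2, -1.2, 0.2]
opening: 0.0175
grasp_force: 29.7
```

Call:
move_arm([
  [0,0,-0.001],
  [0,0,-0.001],
  [0,0,0],
], jaw=[0.9,0.9,0.9], yaw=[0,0,0])

```text
time: 22.28
ee_pos: [0.473, 0.2482, 0.198]
tcp_rot: [179.9, -0.1, 74.8]
wrist_force: [-4.5, -1.3, 13.9]
opening: 0.0175
grasp_force: 31.1
```

Call:
move_arm([
  [0,0,0.0015],
  [0,0,0],
  [0,0,0],
  [0,0,0],
  [0,0,0.02],
  [0,0,0.035],
  [0,0,0.04],
  [0,0,0.025],
  [0,0,0],
], jaw=[0.8,0.7,0.6,0.5,0.4,0.2,0,0,0], yaw=[0,0,0,0,0,0,0,0,0])

```text
time: 23.03
ee_pos: [0.4736, 0.2485, 0.3237]
tcp_rot: [179.7, -0.3, 74.8]
wrist_force: [1.1, -0.1, 1.2]
opening: 0.0851
grasp_force: 0.0
```

Call:
move_arm([
  [-0.003,-0.034,0],
  [-0.003,-0.035,0],
  [-0.003,-0.035,0],
  [-0.003,-0.035,0],
  [-0.003,-0.035,0],
  [-0.003,-0.035,0],
  [-0.002,-0.035,0],
  [0,0,0],
  [0,0,0],
], jaw=[0,0,0,0,0,0,0,0,0], yaw=[0,0,0,0,0,0,0,0,0])

```text
time: 23.78
ee_pos: [0.4528, 0.0026, 0.3174]
tcp_rot: [-180.0, 0.0, 74.6]
wrist_force: [-0.7, 0.6, 0.3]
opening: 0.0856
grasp_force: 0.0
```

```bash
python3 - <<'E'
from h import *
im,m,o=shot("w15"); find(m,"jar",.083); print(ell(im,m,[.4535,.0045],.033,.083))
camera("top")
for n in("vial","film","dish"): print(n,[(np.round(q["xy"]),round(q["confidence"],2)) for q in pinpoint("top",n)[:2]])
E
```

```text
t 23.78 tcp [0.4528 0.0026 0.3174] rot [-179.99    0.     74.61] open 0.0856
jar pin [0.4548 0.0047] 0.86
mask [276.4 206. ] [ 99.4 119.6] 0.62 [0.4515 0.0032]
(array([0.4537, 0.0065, 0.8283]), array([0.0005, 0.004 , 0.0537]), 7)
vial [(array([197., 253.]), 0.53), (array([332., 222.]), 0.37)]
film [(array([181., 250.]), 0.61)]
dish [(array([152., 241.]), 0.85), (array([350., 192.]), 0.83)]
```

Call:
move_arm([
  [0.0007,0.002,-0.035],
  [0,0,-0.035],
  [0,0,-0.025],
  [0,0,-0.015],
  [0,0,0],
  [0,0,0],
], jaw=[0,0,0,0,0,0], yaw=[0,0,0,0,0,0])

```text
time: 24.63
ee_pos: [0.4534, 0.0066, 0.2076]
tcp_rot: [-179.9, 0.0, 74.9]
wrist_force: [-0.2, -0.1, 1.0]
opening: 0.0854
grasp_force: 0.0
```

Call:
move_arm([
  [0,0,0],
  [0,0,0],
  [0,0,0],
  [0,0,0],
  [0,0,0],
  [0,0,0],
  [0,0,0],
], jaw=[0.1,0.2,0.3,0.35,0.35,0.35,0.35], yaw=[0,0,0,0,0,0,0], force=50)

```text
time: 25.22
ee_pos: [0.4541, 0.0062, 0.2097]
tcp_rot: [179.9, -0.1, 74.8]
wrist_force: [-1.0, 1.7, 5.9]
opening: 0.0651
grasp_force: 54.7
```

Call:
move_arm([
  [0,0,0.02],
  [0,0,0.035],
  [0,0,0.04],
  [0,0,0.04],
  [0.003,-0.02,0.02],
  [0.007,-0.035,0],
  [0.008,-0.035,0],
  [0.008,-0.035,0],
  [0.008,-0.035,0],
  [0.008,-0.035,0],
], jaw=[0.35,0.35,0.35,0.35,0.35,0.35,0.35,0.35,0.35,0.35], yaw=[0,0,0,0,0,-0.013,-0.013,-0.013,-0.013,-0.013])

```text
time: 26.05
ee_pos: [0.4957, -0.1906, 0.3637]
tcp_rot: [179.9, -0.0, 71.1]
wrist_force: [1.0, 0.2, -1.6]
opening: 0.0647
grasp_force: 56.7
```

Call:
move_arm([
  [0.008,-0.035,0],
  [0.008,-0.035,0],
  [0.006,-0.035,0],
  [0,-0.02,0],
  [0,0,0],
  [0,0,0],
], jaw=[0.35,0.35,0.35,0.35,0.35,0.35], yaw=[0,0,0,0,0,0])

```text
time: 26.55
ee_pos: [0.5175, -0.3149, 0.3628]
tcp_rot: [-180.0, -0.0, 71.0]
wrist_force: [0.4, 0.3, -2.1]
opening: 0.0648
grasp_force: 56.7
```

```bash
python3 - <<'E'
from h import *
im,m,o=shot("w16"); print(o["ee_pos"],o["wrist_force"])
q=outline_of("wrist","jar")[:2]
for k in q:
    ys,xs=np.nonzero(k["mask"]); print(xs.min(),xs.max(),ys.min(),ys.max(),k["confidence"])
print([proj("wrist",o["ee_pos"]-[0,0,d],m).round(1) for d in(.127,.17,.21)])
E
```

```text
t 26.55 tcp [ 0.5175 -0.3149  0.3628] rot [-1.7998e+02 -1.0000e-02  7.0980e+01] open 0.0648
[ 0.51746712 -0.31493915  0.3627707 ] [ 0.3742129   0.27998253 -2.14725203]
188 367 185 395 0.92
[array([278.5, 350.8]), array([278.4, 281.8]), array([278.4, 244. ])]
```

Call:
move_arm([
  [0.001,-0.0085,0],
  [0,0,-0.03],
  [0,0,-0.035],
  [0,0,-0.03],
  [0,0,-0.02],
  [0,0,0],
  [0,0,0],
], jaw=[0.35,0.35,0.35,0.35,0.35,0.35,0.35], yaw=[0,0,0,0,0,0,0])

```text
time: 27.23
ee_pos: [0.5185, -0.3218, 0.2477]
tcp_rot: [-179.9, -0.0, 71.1]
wrist_force: [-1.0, 0.2, -1.5]
opening: 0.0649
grasp_force: 56.6
```

```bash
python3 - <<'E'
from h import *
im,m,o=shot("w17"); print(o["ee_pos"])
c,e=tray(im,m,[.5094,-.35],name="rect3")
E
```

```text
t 27.23 tcp [ 0.5185 -0.3218  0.2477] rot [-1.7992e+02 -2.0000e-02  7.1150e+01] open 0.0649
[ 0.51854935 -0.32180212  0.24772747]
rect3 centre [ 0.5238 -0.3708] size 0.17364491271972657 0.31398452758789064 ydir [-0.947   0.3211] deg 71.26993
```

View pics/w17.png

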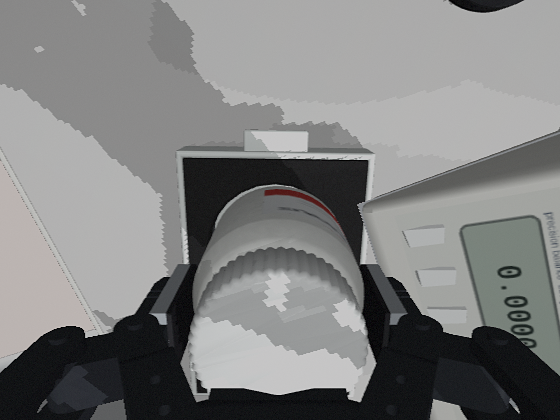

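```bash
python3 - <<'E'
from h import *
from scipy.spatial.transform import Rotation as Ro
m=camera_model("wrist");o=bot.get_obs()
def T(p,r): 
    M=np.eye(4);M[:3,:3]=Ro.from_euler("xyz",r,degrees=True).as_matrix();M[:3,3]=p;return M
C=np.eye(4);C[:3,:3]=m["R"];C[:3,3]=m["t"]   # cam<-world
K=C@T(o["ee_pos"],o["tcp_rot"])               # cam<-tool
def P(p,r):
    M=K@np.linalg.inv(T(p,r)); return np.array([[m["fx"],0,m["cx"]],[0,m["fy"],m["cy"]],[0,0,1]])@M[:3]
A=P([.497,-.3432,.4048],[179.98,.01,75.1]);B=P([.5524,-.109,.4047],[180,-.08,75.04]);D=P([.5185,-.3218,.2477],[-179.92,-.02,71.15])
for X,Y,a,b in((A,D,(345,131),(362,205)),(A,B,(345,131),(340,352)),(A,D,(398,135),(461,222)),(A,D,(437,132),(536,212))):
    h=cv2.triangulatePoints(X,Y,np.float64(a).reshape(2,1),np.float64(b).reshape(2,1)); print((h[:3]/h[3]).ravel().round(4))
jb=ray("wrist",(277,185),.038,m); fe=ray("wrist",(277,157),.021,m); print(jb,fe,np.linalg.norm(fe-jb))
u=np.array([.3252,.9457]); print("jar far edge along tray y",(jb[:2]-[.5094,-.35])@u,"foam edge",(fe[:2]-[.5094,-.35])@u)
E
```

```text
[ 0.5663 -0.3202  0.024 ]
[ 0.5667 -0.3204  0.0228]
[ 0.6032 -0.3305  0.0561]
[ 0.6353 -0.3364  0.0564]
[ 0.52854272 -0.29295689  0.038     ] [ 0.53208105 -0.28253898  0.021     ] 0.020249757300918644
jar far edge along tray y 0.06017088098388897 foam edge 0.07117376530132166
```

```bash
python3 - <<'E'
from h import *
m=camera_model("wrist");o=bot.get_obs();c=np.array([.5094,-.35]);u=np.array([.3252,.9457]);v=np.array([.9457,-.3252])
for a,b,z in((-.053,.08,.0195),(.053,.08,.0195),(-.0486,.0757,.021),(.0486,.0757,.021)): print(proj("wrist",np.r_[c+a*v+b*u,z],m).round(1))
im=cv2.imread("pics/w17.png",0)
for x in(200,230,277,320,350): print(x,im[140:170,x])
print(im[175,170:200],im[175,355:385])
E
```

```text
[176.8 139.6]
[379.  139.9]
[185.1 148.2]
[370.7 148.6]
200 [138 138 139 139 139 128 102  96  98 100  98 157 162 169 165 161 136 124
   3  24  28  25  24  20  27  28  21  25  22  19]
230 [138 139 127 127 127 130 109  95  99 100  99 130 163 166 169 163 152 133
  30  13  22  26  24  28  22  26  23  24  23  25]
277 [197 198 197 197 198 197 198 197 198 198 202 151 150 187 192 165 156 142
 135   2  24  25  22  26  21  26  26  25  31  22]
320 [128 129 128 128 129 129 129 122 100  98 101  99 112 166 192 199 198 201
 201  62  32  33  35  33  34  34  34  33  31  34]
350 [138 138 140 134 135 128 128 130 105  98 100  99  96 143 177 200 198 199
 201 151   0  33  32  35  35  36  34  31  33  34]
[138 138 138 137 138 138 137 150 156 162 164 159 150  94  13  22  18  25
  26  22  25  27  24  28  22  23  22  26  21  24] [ 28  31  27  28  33  30  30  33  30  31  31  20  97 154 182 195 198 198
 164 162 171 172 171 171 171 171 171 172 172 172]
```

```bash
python3 - <<'E'
from h import *
m=camera_model("wrist");c=np.array([.5094,-.35]);u=np.array([.3252,.9457]);v=np.array([.9457,-.3252])
im=cv2.imread("pics/w17.png",0)
for x,y in((184,175),(366.5,175),(200,158.3),(350,159.5)):
    d=ray("wrist",(x,y),.021,m)[:2]-c; print(d@v,d@u)
L=lambda n,z: np.round([ray("top",q["xy"],z) for q in pinpoint("top",n)[:1]],4)
camera("top"); print(L("weighing_tray",0),L("plating_tray",0))
E
```

```text
-0.05022889033935411 0.06140301465631127
0.047413669437189096 0.06157488959632144
-0.041139326407033654 0.07041116041264729
0.038096332154671134 0.06991403206394281
[] [[0.4909 0.3172 0.    ]]
```

Call:
move_arm([
  [-0.003,-0.006,0],
  [0,0,-0.006],
  [0,0,0],
  [0,0,0],
], jaw=[0.35,0.35,0.35,0.35], yaw=[0,0,0,0])

```text
time: 27.77
ee_pos: [0.5154, -0.3285, 0.2414]
tcp_rot: [-180.0, -0.0, 71.1]
wrist_force: [0.3, -0.6, -1.9]
opening: 0.0649
grasp_force: 56.7
```

```bash
python3 - <<'E'
from h import *
im,m,o=shot("w18"); g=cv2.cvtColor(im,cv2.COLOR_RGB2GRAY).astype(int)
c=np.array([.5064,-.3545]);u=np.array([.3252,.9457]);v=np.array([.9457,-.3252])
for x in(210,345):
    y=max(range(130,200),key=lambda y:g[y-1,x]-g[y+1,x]); d=ray("wrist",(x,y+.5),.021,m)[:2]-c; print("foam end",x,y,d@u)
col=g[:,276]; s=[y for y in range(160,260) if col[y]>col[y-2]+40]; print(s[:5])
if s: jb=ray("wrist",(276,s[0]),o["ee_pos"][2]-.2097,m)[:2]; print("jar far edge",(jb-c)@u,"want .059")
E
```

```text
t 27.77 tcp [ 0.5154 -0.3285  0.2414] rot [-1.7996e+02 -1.0000e-02  7.1070e+01] open 0.0649
foam end 210 145 0.07647827156905822
foam end 345 147 0.07554078162170685
[173, 174, 175, 195, 196]
jar far edge 0.06472638526136544 want .059
```

Call:
move_arm([
  [0,0,-0.006],
  [0,0,-0.005],
  [0,0,-0.004],
  [0,0,-0.003],
  [0,0,0],
], jaw=[0.35,0.35,0.35,0.35,0.35], yaw=[0,0,0,0,0])

```text
time: 28.23
ee_pos: [0.5154, -0.3282, 0.2226]
tcp_rot: [-179.9, -0.0, 71.1]
wrist_force: [-0.3, -0.1, -1.5]
opening: 0.0644
grasp_force: 56.7
```

Call:
move_arm([
  [0,0,-0.003],
  [0,0,-0.002],
  [0,0,-0.0015],
  [0,0,0],
], jaw=[0.35,0.35,0.35,0.35], yaw=[0,0,0,0])

```text
time: 28.57
ee_pos: [0.5155, -0.3283, 0.217]
tcp_rot: [-180.0, -0.0, 71.1]
wrist_force: [-0.1, 1.0, -2.4]
opening: 0.0646
grasp_force: 56.7
```

Call:
move_arm([
  [0,0,-0.0015],
  [0,0,-0.001],
  [0,0,0],
], jaw=[0.35,0.35,0.35], yaw=[0,0,0])

```text
time: 28.82
ee_pos: [0.5156, -0.3284, 0.2158]
tcp_rot: [179.9, 0.0, 71.1]
wrist_force: [-2.2, 0.9, 4.6]
opening: 0.0651
grasp_force: 57.4
```

Call:
move_arm([
  [0,0,0.001],
  [0,0,0],
  [0,0,0],
  [0,0,0],
  [0,0,0.02],
  [0,0,0.035],
  [0,0,0.04],
  [0,0,0.01],
  [0,0,0],
], jaw=[0.25,0.15,0.08,0.08,0.08,0.08,0.08,0.08,0.08], yaw=[0,0,0,0,0,0,0,0,0])

```text
time: 29.57
ee_pos: [0.5162, -0.3287, 0.3253]
tcp_rot: [179.6, 0.1, 71.1]
wrist_force: [0.2, -0.1, 0.2]
opening: 0.0786
grasp_force: 0.0
```

Call:
move_arm([
  [0.01,0.032,0],
  [0.01,0.032,0],
  [0.01,0.032,0],
  [0.01,0.032,0],
  [0.01,0.032,0],
  [0,0,-0.02],
  [0,0,0],
  [0,0,0],
], jaw=[0.3,0.3,0.3,0.3,0.3,0.3,0.3,0.3], yaw=[0,0,0,0,0,0,0,0])

```text
time: 30.23
ee_pos: [0.5653, -0.1681, 0.2992]
tcp_rot: [-179.8, 0.0, 71.1]
wrist_force: [0.7, -0.8, 0.3]
opening: 0.0598
grasp_force: 0.0
```

```bash
python3 - <<'E'
from h import *
im,m,o=shot("w19"); find(m,"weight",.044); print(ell(im,m,[.5645,-.166],.011,.038))
E
```

```text
t 30.23 tcp [ 0.5653 -0.1681  0.2992] rot [-1.7982e+02  2.0000e-02  7.1130e+01] open 0.0598
weight pin [ 0.567  -0.1654] 0.98
mask [278.9 200.4] [31.4 39.9] 0.82 [ 0.5661 -0.1645]
mask [ 64.8 185.5] [ 85.7 147.9] 0.22 [ 0.4327 -0.1079]
(array([ 0.5687, -0.1573,  0.8943]), array([0.0006, 0.0039, 0.0453]), 14)
```

Call:
move_arm([
  [0.0007,0.003,-0.03],
  [0,0,-0.03],
  [0,0,-0.025],
  [0,0,-0.012],
  [0,0,-0.006],
  [0,0,0],
  [0,0,0],
], jaw=[0.4,0.4,0.4,0.4,0.4,0.4,0.4], yaw=[0,0,0,0,0,0,0])

```text
time: 30.97
ee_pos: [0.5667, -0.1658, 0.1992]
tcp_rot: [179.9, -0.0, 71.1]
wrist_force: [0.4, 0.0, 0.8]
opening: 0.0514
grasp_force: 0.0
```

```bash
python3 - <<'E'
from h import *
im,m,o=shot("w20"); find(m,"weight",.044)
E
```

```text
t 30.97 tcp [ 0.5667 -0.1658  0.1992] rot [179.91  -0.    71.06] open 0.0514
weight pin [ 0.5672 -0.1651] 0.93
```

Call:
move_arm([
  [0,0.001,-0.004],
  [0,0,0],
  [0,0,0],
  [0,0,0],
  [0,0,0],
  [0,0,0],
  [0,0,0],
  [0,0,0],
  [0,0,0],
  [0,0,0],
], jaw=[0.4,0.5,0.6,0.7,0.8,0.9,0.9,0.9,0.9,0.9], yaw=[0,0,0,0,0,0,0,0,0,0], force=45)

```text
time: 31.95
ee_pos: [0.5664, -0.1644, 0.194]
tcp_rot: [180.0, -0.0, 71.1]
wrist_force: [-1.1, 0.4, 2.6]
opening: 0.0204
grasp_force: 44.0
```

```bash
python3 - <<'E'
from workcell import bot
o=bot.get_obs(); print(o["ee_pos"])
E
```

```text
[ 0.56636568 -0.16435476  0.1939884 ]
```

Call:
move_arm([
  [0,0,0.02],
  [0,0,0.035],
  [0,0,0.04],
  [0,0,0.035],
  [-0.01,-0.03,0.01],
  [-0.011,-0.034,0],
  [-0.011,-0.034,0],
  [-0.011,-0.034,0],
  [0,0,0],
  [0,0,0],
], jaw=[0.9,0.9,0.9,0.9,0.9,0.9,0.9,0.9,0.9,0.9], yaw=[0,0,0,0,0,0,0,0,0,0])

```text
time: 32.78
ee_pos: [0.5226, -0.298, 0.3332]
tcp_rot: [-180.0, -0.0, 70.9]
wrist_force: [0.4, 0.1, -0.9]
opening: 0.0206
grasp_force: 44.2
```

```bash
python3 - <<'E'
from h import *
im,m,o=shot("w21"); print(o["wrist_force"])
t=camera("top")
# bottle: red cap in top view, and base in w1
r=(t[:,:,0].astype(int)-t[:,:,1]>60); r[:, :430]=0; ys,xs=np.nonzero(r); print("red cap px",xs.mean(),ys.mean(),len(xs))
for z in(0,.1,.15,.2): print(z,ray("top",(xs.mean(),ys.mean()),z).round(3))
s=camera("scene"); r=(s[:,:,0].astype(int)-s[:,:,1]>60); r[:, :370]=0; r[:,430:]=0; ys2,xs2=np.nonzero(r); print("scene",xs2.mean(),ys2.mean())
K=lambda n:(lambda m:np.array([[m["fx"],0,m["cx"]],[0,m["fy"],m["cy"]],[0,0,1]])@np.c_[m["R"],m["t"]])(camera_model(n))
h=cv2.triangulatePoints(K("top"),K("scene"),np.array([[xs.mean()],[ys.mean()]]),np.array([[xs2.mean()],[ys2.mean()]])); print((h[:3]/h[3]).ravel().round(3))
E
```

```text
t 32.78 tcp [ 0.5226 -0.298   0.3332] rot [-1.7995e+02 -1.0000e-02  7.0920e+01] open 0.0206
[ 0.38061761  0.09489198 -0.87346618]
red cap px 463.271186440678 244.05084745762713 59
0 [ 0.493 -0.558  0.   ]
0.1 [ 0.483 -0.523  0.1  ]
0.15 [ 0.479 -0.506  0.15 ]
0.2 [ 0.474 -0.488  0.2  ]
scene 400.2307692307692 134.8846153846154
[ 0.479 -0.511  0.135]
```

Call:
move_arm([
  [-0.011,-0.034,0],
  [-0.011,-0.034,0],
  [-0.0105,-0.0355,0],
  [0,0,-0.02],
  [0,0,-0.03],
  [0,0,-0.025],
  [0,0,0],
  [0,0,0],
], jaw=[0.9,0.9,0.9,0.9,0.9,0.9,0.9,0.9], yaw=[0,0,0,0,0,0,0,0])

```text
time: 33.6
ee_pos: [0.4911, -0.3986, 0.258]
tcp_rot: [-179.9, -0.1, 71.2]
wrist_force: [0.3, -0.1, 0.3]
opening: 0.0206
grasp_force: 44.3
```

Call:
move_arm([
  [0,0,0],
], jaw=[0.9], yaw=[0])

```text
time: 33.68
ee_pos: [0.4916, -0.3993, 0.2605]
tcp_rot: [179.9, 0.0, 71.2]
wrist_force: [0.5, 0.5, 0.8]
opening: 0.0205
grasp_force: 44.3
```

```bash
python3 - <<'E'
from h import *
im,m,o=shot("w22"); print(o["wrist_force"])
for q in outline_of("wrist","jar")[:1]:
    k=q["mask"]; ys,xs=np.nonzero(k); f=cv2.fitEllipse(max(cv2.findContours(k.astype(np.uint8),0,1)[0],key=cv2.contourArea)); print(f, ray("wrist",f[0],.089,m))
print("expected jar top centre",proj("wrist",np.array([.5149,-.3299,.089]),m))
E
```

```text
t 33.68 tcp [ 0.4916 -0.3993  0.2605] rot [1.7991e+02 3.0000e-02 7.1170e+01] open 0.0205
[0.48628188 0.5084672  0.83703327]
((276.6701354980469, 90.60147857666016), (149.9135284423828, 157.21302795410156), 176.22149658203125) [ 0.51547082 -0.32806958  0.089     ]
expected jar top centre [276.81673816  96.20039475]
```

View pics/w22.png

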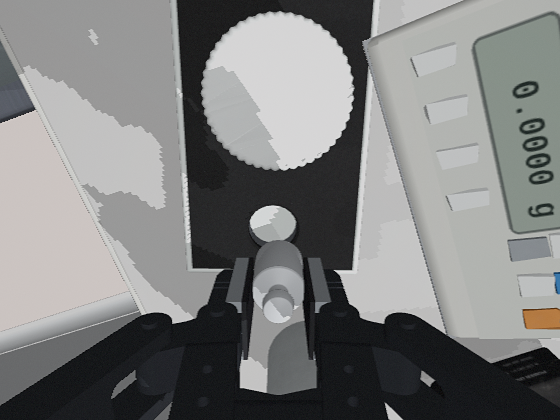

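```bash
python3 - <<'E'
from h import *
m=camera_model("wrist");o=bot.get_obs();print(o["ee_pos"]);c=np.array([.5064,-.3545]);u=np.array([.3252,.9457]);v=np.array([.9457,-.3252])
for n,x,y,z in(("foam end",212,268.5,.021),("foam L",187,200,.021),("foam R",362.5,200,.021),("pocket L",249,224,.018),("pocket R",297,224,.018),("pocket far",272,205,.006)):
    d=ray("wrist",(x,y),z,m)[:2]-c; print(n,"v",round(d@v,4),"u",round(d@u,4))
print("pocket predicted rim centre",proj("wrist",np.r_[c-.05*u,.021],m),"floor",proj("wrist",np.r_[c-.05*u,.006],m))
g=cv2.imread("pics/w22.png",0); print(g[195:275,215]); print(g[198:250,272]); print(g[225,240:306])
print([proj("wrist",o["ee_pos"]-[0,0,d],m).round(1) for d in(.15,.17,.194)])
E
```

```text
[ 0.49155326 -0.39967081  0.26116305]
foam end v -0.0392 u -0.0768
foam L v -0.0515 u -0.0331
foam R v 0.0501 u -0.0329
pocket L v -0.0162 u -0.0489
pocket R v 0.0126 u -0.0488
pocket far v -0.0025 u -0.0406
pocket predicted rim centre [275.97071718 227.56775518] floor [276.03304321 219.27855306]
[ 39  40  38  39  42  39  40  42  39  41  40  38  41  40  39  38  39  38
  41  41  41  39  41  41  37  38  39  40  42  42  41  39  42  42  41  41
  37  40  36  39  41  39  39  36  42  40  41  40  41  39  36  39  44  40
  41  39  43  40  39  39  30  29  30  26  32  28  29  29  28  30  27  30
  28  71 193 182 168 142 153 155]
[ 39  41  43  41  37  34  31 146 221 215 213 212 212 213 213 214 215 214
 214 215 192 176 178 178 178 178 175 175 166 166 167 167 168 167 166 166
 165 166 166 166 167 168 143  91  97 100 100  98  99  99 101 101]
[ 41  41  39  43  41  39  39  34  37  64 140 202 215 213 213 212 212 213
 213 213 214 215 217 185 162 163 164 166 166 166 166 166 175 179 179 178
 177 178 179 178 178 178 179 178 178 177 177 177 177 177 178 178 178 179
 184 128  32  26  25  33  41  42  39  38  40  39]
[array([277.1, 308.2]), array([277.1, 281.3]), array([277.1, 256.7])]
```

Call:
move_arm([
  [-0.003,-0.002,-0.015],
  [0,0,-0.015],
  [0,0,-0.006],
  [0,0,-0.003],
  [0,0,0],
  [0,0,0],
], jaw=[0.9,0.9,0.9,0.9,0.9,0.9], yaw=[0,0,0,0,0,0])

```text
time: 34.28
ee_pos: [0.4881, -0.4019, 0.2209]
tcp_rot: [179.9, 0.0, 71.1]
wrist_force: [0.3, 0.1, -1.6]
opening: 0.0205
grasp_force: 44.3
```

Call:
move_arm([
  [0,0,-0.004],
  [0,0,-0.004],
  [0,0,-0.003],
  [0,0,-0.003],
  [0,0,0],
], jaw=[0.9,0.9,0.9,0.9,0.9], yaw=[0,0,0,0,0])

```text
time: 34.7
ee_pos: [0.4876, -0.4017, 0.2048]
tcp_rot: [-179.9, -0.0, 71.1]
wrist_force: [0.0, -0.4, -1.2]
opening: 0.0204
grasp_force: 44.3
```

Call:
move_arm([
  [0,0,-0.003],
  [0,0,-0.002],
  [0,0,-0.001],
  [0,0,0],
], jaw=[0.9,0.9,0.9,0.9], yaw=[0,0,0,0])

```text
time: 35.03
ee_pos: [0.4878, -0.4019, 0.2]
tcp_rot: [180.0, 0.0, 71.1]
wrist_force: [-0.1, 0.9, 1.4]
opening: 0.0203
grasp_force: 44.5
```

Call:
move_arm([
  [0,0,-0.001],
  [0,0,-0.0005],
  [0,0,0],
], jaw=[0.9,0.9,0.9], yaw=[0,0,0])

```text
time: 35.28
ee_pos: [0.4878, -0.4018, 0.1999]
tcp_rot: [179.9, 0.0, 71.1]
wrist_force: [-3.7, 3.6, 11.4]
opening: 0.0203
grasp_force: 45.6
```

Call:
move_arm([
  [0,0,0.001],
  [0,0,0],
  [0,0,0],
  [0,0,0],
  [0,0,0.015],
  [0,0,0.03],
  [0,0,0.04],
  [0,0,0.04],
  [0,0,0.04],
  [0,0,0],
], jaw=[0.8,0.7,0.6,0.55,0.55,0.55,0.55,0.55,0.55,0.55], yaw=[0,0,0,0,0,0,0,0,0,0])

```text
time: 36.12
ee_pos: [0.488, -0.402, 0.3733]
tcp_rot: [179.4, 0.2, 71.1]
wrist_force: [0.1, -0.9, 1.8]
opening: 0.0386
grasp_force: 0.0
```

Call:
move_arm([
  [0,0,0.02],
  [0,0,0],
  [0,0,0],
], jaw=[0.5,0.5,0.5], yaw=[0,0,0])

```text
time: 36.37
ee_pos: [0.488, -0.402, 0.3845]
tcp_rot: [179.9, 0.0, 71.1]
wrist_force: [-0.1, -0.3, -0.3]
opening: 0.0426
grasp_force: 0.0
```

```bash
python3 - <<'E'
from h import *
im,m,o=shot("w23"); find(m,"weight",.056); find(m,"jar",.089)
for c in("top","scene"):
  camera(c)
  for n,h in(("dish",.016),("film",.006),("vial",.006),("jar",.006),("weight",.006),("beaker",0),("flask",0)):
    print(c,n,[(np.round(ray(c,q["xy"],h)[:2],3).tolist(),round(q["confidence"],2)) for q in pinpoint(c,n)[:2]])
E
```

```text
t 36.37 tcp [ 0.488  -0.402   0.3845] rot [1.7992e+02 3.0000e-02 7.1090e+01] open 0.0426
weight pin [ 0.489  -0.4047] 0.66
mask [277.3 179.9] [24.5 29.9] 0.85 [ 0.4876 -0.4023]
jar pin [ 0.5162 -0.3319] 0.92
mask [280.1  86.3] [86.5 91.1] 0.92 [ 0.5152 -0.3284]
top dish [([0.646, -0.008], 0.86), ([0.654, -0.212], 0.77)]
top film [([0.488, 0.301], 0.82)]
top vial [([0.471, 0.255], 0.46)]
top jar [([0.511, -0.329], 0.96)]
top weight []
top beaker [([0.57, 0.07], 0.48)]
top flask [([0.432, -0.121], 0.83)]
scene dish [([0.504, 0.375], 0.73), ([0.635, -0.167], 0.61)]
scene film [([0.484, 0.305], 0.73)]
scene vial [([0.477, 0.243], 0.62)]
scene jar [([0.507, -0.321], 0.61)]
scene weight [([0.49, -0.409], 0.59)]
scene beaker [([0.572, 0.07], 0.78)]
scene flask [([0.442, -0.118], 0.84)]
```

```bash
python3 -c "
from workcell import bot
print(bot.job_done())"
```

```text
the job is handed in; nothing more can be done
None
```

Both kits are made up and the job was handed in at about 36.5 s: all five things were lowered until they touched the pocket floor and then released, and the beaker and flask stand where they were.

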